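# Free the ratchet clamp on the pale board

### The job

Two ratchet clamps stand on the bench, both set to tighten. On the one that holds the long pale board, flip the small black direction lever on top of the ratchet head over to the green dot (loosen), then swing the blue handle anticlockwise as seen from above until the bolt under it has turned about an eighth of a turn (45 degrees), and leave it there. Do not disturb the other clamp, which holds the small red-brown block.

Things in the scene. Friction and masses are not known exactly. Their poses are not given: they have to be found in the camera images.
- pale_clamp: Clamp to loosen: grey base 145x90 mm fixed to the bench, strap over a pale board 62x208x21 mm. Origin: bolt axis at bench level, z up, x from board to handle side (roughly away from the robot). All below z=39 mm except the ratchet: steel head, 52 mm disc about the axis, z=46 to 70 mm (flat top), and its level handle out to 168 mm. Board 29 to 91 mm from the axis on the -x side.
- pale_grip (a point): Middle of this clamp's blue handle grip: 120 mm from the bolt axis, 58 mm above the bench. Grip round, 22 mm thick, 88 to 157 mm from the axis. The line from the axis to it is the handle's direction. It takes under 2 N to swing idle, about 5 N when it turns the bolt.
- pale_handle (a joint): Handle angle about the bolt axis, rad, anticlockwise from above positive; 0 along the clamp's +x. Starts within 0.1 of 0, range -0.12 to 1.45, stays where it is left.
- pale_tab (a point): Point on this clamp's black direction lever, 38 mm from its vertical pivot, z=79 mm. The lever is an upright tab 9 mm thick, z=71 to 87 mm, 45 mm long; pivot on the head, 30 mm from the bolt axis towards the grip; the tab points back over the head. With the grip to the right seen from above, red dot (tighten) is on the upper side, green dot (loosen) on the lower.
- pale_lever (a joint): Direction lever angle about its own pivot, rad: -0.45 fully to the red dot (near which it starts), +0.45 fully to the green dot; anticlockwise from above positive. Stays where it is left; about 1 N at the tab's end moves it. Flip it while the handle is still near its start: after an idle swing at red, bring the handle back first.
- pale_bolt (a joint): How far the bolt is loosened, rad: 0 tight at the start, growing anticlockwise to 1.3. With the lever at green an anticlockwise swing takes up 0.1 to 0.4 rad of free play, then carries the bolt along; with the lever at red the bolt stays still. A dark flange with white ticks under the head shows it.
- brown_grip (a point): Same point on the handle of the other clamp, alike but holding a small red-brown block 47x73x19 mm; to be left alone.
- brown_tab (a point): Same point on the other clamp's direction lever; to be left alone.

How it is judged (in metres and radians):
On the way, in this order (a step that is already met when the one before it is completed fails the run):
1. the pale clamp's direction lever is over at the green side while its bolt is still tight (value of joint pale_lever above 0.25 rad and value of joint pale_bolt below 0.1 rad), for 0.2 s.
2. swinging the handle has turned the pale clamp's bolt loose (value of joint pale_bolt above 0.6 rad), for 0.2 s.
At the end, for the whole second after the job is handed in: The pale clamp's bolt stands loosened by at least 0.6 rad (34 degrees) and at rest, with its direction lever still on the green side (over 0.2 rad) (value of joint pale_bolt above 0.6 rad and value of joint pale_lever above 0.2 rad and velocity of joint pale_bolt below 0.05 rad/s); the robot touches nothing.
It fails at once if the handle or lever of the other clamp is moved by more than 12 mm (distance of any of brown_grip, brown_tab from where it was at the start of the episode above 0.012 m).
It also fails if it takes over 48 s, if anything falls off the work surface, if the arm or the gripper's body presses on something with over 40 N, if the wrist force passes 120 N, or if a joint passes its speed limit or range.

### The arm

A 6-joint arm with a two-finger parallel gripper is mounted at the origin on a cart in front of the work surface, level with it; the furniture and walls round the work are solid. World frame = base frame: x ahead of the robot, y to its left, z up, the work surface at z = 0. Lengths are in m, angles in degrees, forces in N, time in s.
With the tool pointing down it reaches from about 0.3 to 0.875 m from the base axis. Payload 6.4 kg.
Tool frame: the origin (TCP) lies on the front face of the gripper's body, between the roots of the fingers; the fingertips stand 73 mm ahead of it and the grasp point (between the pads) lies 54 mm ahead of it; z points along the fingers, y is the line along which they close (so a half turn about z gives the same grasp; the last joint's range is limited). The gripper opens to 85 mm and grips with 20 to 120 N. Pads are 22 mm wide; open, the fingers measure 114 mm over their backs; the gripper's body (76 mm by 85 mm) begins 54 mm behind the grasp point. The pads swing forward as they close: fully open they stand 13 mm farther back than shut.
Start: joints at [65.014, 10.359, 92.074, -0, 77.567, -11.82], TCP at [0.131, 0.56, 0.304] pointing down, gripper open.
Joint ranges: [-171.53, 171.53], [-51.25, 118.39], [17.06, 147.69], [-65.23, 245.23], [0, 150.52], [-178.68, 178.68]. Speed limits (degrees/s): [147.25, 147.25, 172.46, 180, 180, 180].

### API

Orientations are given as a 3x3 rotation matrix whose columns are the frame's x, y, z axes.
In Python, from bench import arm gives the robot as it stands.
- The arm moves only by the tool apply_moves, never from a script. Its arguments are lists of equal length, an entry for each row: "translation": the shift along the tool's x, y, z in mm, a list of three; "rotation": the turn, a rotation vector about the tool's x, y, z in rad, a list of three. In form: {"translation": [[dx, dy, dz], ...], "rotation": [[ax, ay, az], ...]}. A call has 1 to 20 rows; each row is the pose to reach, as a shift and turn from the pose commanded when the call began, along the tool's axes at that moment; what a row does not reach only later rows make up. A row lasts 1/10 s, in which the tool goes at most 50 mm and 8.59 degrees, less where a joint would pass 70% of its speed; a pose out of reach is approached as far as the arm can. A call with a gripper value outside its range is refused whole. "hand" is the closure in counts, from 0 (fully open) to 255 (shut), set as the call begins (left out, the last holds). The fingers move at their own pace and stop on an object; "newtons" is the grip in N (left out, the last holds). Time passes only in rows, so rows that repeat a pose let the fingers close. It gives the time, the measured TCP pose, the force, the opening and the grip force at its end, in the units of the state.
- arm.sense(): the state, without advancing time (a new reading comes with each control period).
- arm.camera(name): name is "scene" or "top" or "wrist"; returns the picture (400x640x3 uint8, red, green, blue); there is no depth.
- arm.camera_info(name): a dict with "fx", "fy", "cx", "cy" (pixels), "extrinsics" (4x4, takes a point from camera to world coordinates). Camera axes: x right, y down, z forward; pixel columns grow to the right and rows downward; lengths in m; the calibration is good to about 2 mm. A picture is of the moment at which its call begins: read the wrist's pose just before it. camera_info takes no time and is no camera call; for the wrist camera it gives the pose at the moment of the call.
- arm.job_done(): hands the job in; it is judged then, once.
The state is a dict: "time": time; "joint_pos": joint angles; "qd": joint speeds; "joint_torque": joint torques, N m; "ee_pos": TCP position; "orientation": TCP orientation; "ft_force": force on the tool from outside, world axes, zero at the start; "torque": the same for the moment, N m; "grip_width": opening from 0.0 (shut) to 1.0 (fully open); "grip_force": force on a finger pad.
Only numpy, scipy, OpenCV 4.12 (cv2) and the standard library are available. Lean on these libraries where they do the work, as an engineer would, in place of code of your own. Each camera call takes 0.05 s, during which the arm holds its last target. There are 200 camera calls.

## Working session

There is one attempt and no reset: what is moved stays moved. The work goes in short steps, Python scripts to look and compute and a tool call to move; the robot and the scene stay as the last step left them, time stands still between calls to the robot, and variables do not carry over. Pictures are saved under pics/ and viewed, at most 10 in all, crops included, and the job is handed in when it is done.

Besides the shell and the picture viewer there is one more tool, called by a JSON object that holds its "name" and its "arguments", one argument or row to a line. apply_moves: Moves the arm, as the interface text tells. Its arguments: {"type":"object","properties":{"translation":{"type":"array","items":{"type":"array","items":{"type":"number"}}},"rotation":{"type":"array","items":{"type":"array","items":{"type":"number"}}},"hand":{"type":"number"},"newtons":{"type":"number"}},"required":["translation","rotation"]}

```bash
mkdir -p pics; python3 - <<'E'
from bench import arm
import cv2,numpy as np
s=arm.sense();print(s['time'],s['ee_pos'],s['orientation'])
for n in('top','scene'):
    cv2.imwrite(f'pics/{n}0.png',arm.camera(n)[:,:,::-1]);i=arm.camera_info(n);print(n,i['fx'],i['cx'],i['cy'],np.round(i['extrinsics'],3))
E
```

```text
0.0 [0.13079069 0.55949243 0.3029963 ] [[-9.73703434e-01  2.27818188e-01 -7.04697364e-04]
 [ 2.27819041e-01  9.73702225e-01 -1.56867659e-03]
 [ 3.28792333e-04 -1.68796926e-03 -9.99998521e-01]]
top 477.2755311196981 326.1530154770669 212.51244418420404 [[-0.019 -0.997  0.077  0.486]
 [-1.     0.019 -0.004  0.011]
 [ 0.003 -0.077 -0.997  1.17 ]
 [ 0.     0.     0.     1.   ]]
scene 471.6706749572186 314.0939309052172 201.58189056497795 [[-0.849 -0.366  0.381  0.172]
 [-0.528  0.59  -0.611  0.627]
 [-0.001 -0.72  -0.694  0.766]
 [ 0.     0.     0.     1.   ]]
```

View pics/top0.png

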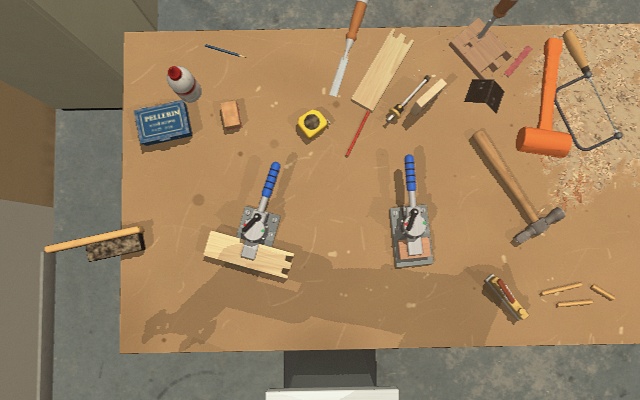

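View pics/scene0.png

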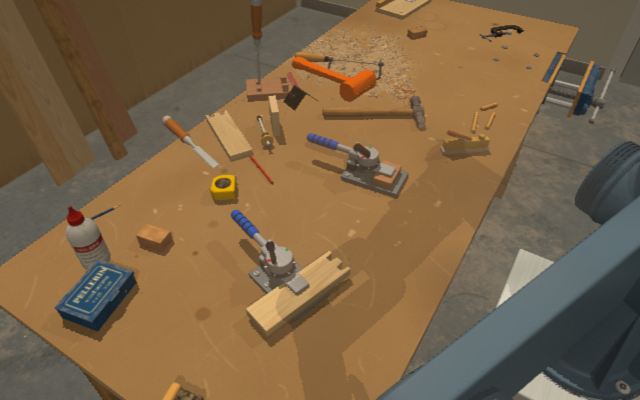

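The top view shows the pale clamp's head near (254,230) and its grip from (275,165) to (265,197). The brown clamp is at about (413,225).

```bash
cat > h.py <<'E'
from bench import arm
import cv2,numpy as np
def px2w(n,u,v,z,i=None):
    i=i or arm.camera_info(n);E=np.array(i['extrinsics'])
    d=E[:3,:3]@[(u-i['cx'])/i['fx'],(v-i['cy'])/i['fy'],1];o=E[:3,3]
    return o+d*(z-o[2])/d[2]
def w2px(n,p,i=None):
    i=i or arm.camera_info(n);E=np.array(i['extrinsics']);c=E[:3,:3].T@(np.array(p)-E[:3,3])
    return np.round([i['fx']*c[0]/c[2]+i['cx'],i['fy']*c[1]/c[2]+i['cy']],1)
E
python3 - <<'E'
from h import *
a=cv2.imread('pics/top0.png')[155:285,225:305]
a=cv2.resize(a,None,fx=4.5,fy=4.5,interpolation=2)
b=cv2.imread('pics/scene0.png')[200:300,225:310]
b=cv2.resize(b,None,fx=5,fy=5,interpolation=2)
c=np.zeros((590,790,3),np.uint8);c[:a.shape[0],:a.shape[1]]=a;c[:b.shape[0],362:362+b.shape[1]]=b[:,:428]
cv2.imwrite('pics/c1.png',c)
print(px2w('top',254,230,.07),px2w('top',275,165,.058),px2w('top',265,197,.058))
E
```

```text
[0.5333052  0.17305346 0.07      ] [0.68593551 0.12428653 0.058     ] [0.61062982 0.14850932 0.058     ]
```

View pics/c1.png

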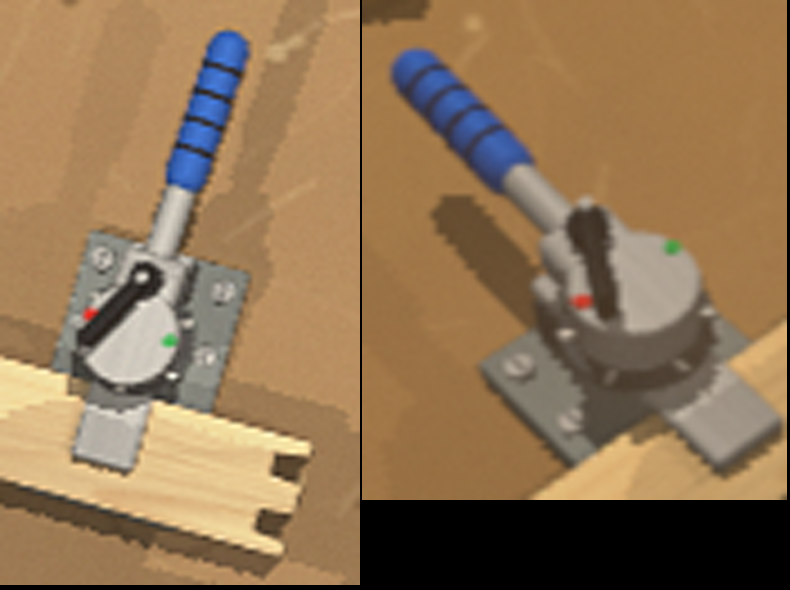

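```bash
python3 - <<'E'
from h import *
f=lambda x,y:(225+x/4.5,155+y/4.5)
P={}
for n,p,z in(('disc',(130,335),.07),('pivot',(145,277),.087),('tabtip',(84,341),.087),('gtip',(229,42),.06),('gbase',(186,180),.062),('green',(170,341),.07),('red',(90,314),.07)):
    P[n]=px2w('top',*f(*p),z);print(n,P[n].round(4))
d=P['gtip']-P['gbase'];print(np.degrees(np.arctan2(d[1],d[0])))
u=d[:2]/np.linalg.norm(d[:2]);ax=P['pivot'][:2]-.03*u
print('axis',ax,'tip r',np.linalg.norm(P['gtip'][:2]-P['disc'][:2]),'grip',ax+.12*u)
for v in((84,341),(190,300)):pass
i=arm.camera_info('wrist');print(np.round(i['extrinsics'],3),i['fx'])
s=arm.sense();print(s['time'])
E
```

```text
disc [0.5346 0.1733 0.07  ]
pivot [0.563 0.163 0.087]
tabtip [0.5313 0.194  0.087 ]
gtip [0.6871 0.122  0.06  ]
gbase [0.6148 0.1449 0.062 ]
green [0.5311 0.1529 0.07  ]
red [0.5457 0.1937 0.07  ]
-17.56158712931073
axis [0.53440827 0.17204647] tip r 0.16093363800584373 grip [0.64881545 0.13583877]
[[ 0.229  0.925  0.305  0.053]
 [ 0.974 -0.216 -0.073  0.578]
 [-0.002  0.313 -0.95   0.372]
 [ 0.     0.     0.     1.   ]] 338.0774870892906
0.1
```

```bash
cat >> h.py <<'E'
from scipy.spatial.transform import Rotation as Ro
AX=np.array([.5345,.1725]);TH0=np.radians(-17.6);PIV=np.array([.563,.163])
def pose(xy,z,th): # tool y along handle angle th, x along th+90deg
    c,s=np.cos(th),np.sin(th);return np.array([*xy,z]),np.array([[-s,c,0],[c,s,0],[0,0,-1]])
def delta(P):
    s=arm.sense();R=np.array(s['orientation']);p,Q=P
    print('T',np.round(1e3*R.T@(p-s['ee_pos']),1),'R',np.round(Ro.from_matrix(R.T@Q).as_rotvec(),4))
E
python3 - <<'E'
from h import *
r=np.array([np.cos(TH0+np.pi),np.sin(TH0+np.pi)]);t=np.array([np.cos(TH0-np.pi/2),np.sin(TH0-np.pi/2)])
A=PIV+.034*r-.048*t;print(A)
delta(pose(A,.25,TH0));delta(pose(A,.151,TH0))
E
```

```text
[0.54510527 0.21903373]
T [-481.  -237.1   53.3] R [-1.4000e-03  1.0000e-03  1.6482e+00]
T [-481.  -236.9  152.3] R [-1.4000e-03  1.0000e-03  1.6482e+00]
```

{"name": "apply_moves", "arguments": {
  "translation": [
    [-481,-237,53],
    [-481,-237,53],
    [-481,-237,53],
    [-481,-237,53],
    [-481,-237,53],
    [-481,-237,53],
    [-481,-237,53],
    [-481,-237,53],
    [-481,-237,53],
    [-481,-237,53],
    [-481,-237,53],
    [-481,-237,53],
    [-481,-237,53],
    [-481,-237,53],
    [-481,-237,53],
    [-481,-237,53],
    [-481,-237,53],
    [-481,-237,53],
    [-481,-237,53],
    [-481,-237,53]
  ],
  "rotation": [
    [-0.0014,0.001,1.648],
    [-0.0014,0.001,1.648],
    [-0.0014,0.001,1.648],
    [-0.0014,0.001,1.648],
    [-0.0014,0.001,1.648],
    [-0.0014,0.001,1.648],
    [-0.0014,0.001,1.648],
    [-0.0014,0.001,1.648],
    [-0.0014,0.001,1.648],
    [-0.0014,0.001,1.648],
    [-0.0014,0.001,1.648],
    [-0.0014,0.001,1.648],
    [-0.0014,0.001,1.648],
    [-0.0014,0.001,1.648],
    [-0.0014,0.001,1.648],
    [-0.0014,0.001,1.648],
    [-0.0014,0.001,1.648],
    [-0.0014,0.001,1.648],
    [-0.0014,0.001,1.648],
    [-0.0014,0.001,1.648]
  ],
  "hand": 255,
  "newtons": 20
}}

```text
time: 2.1
ee_pos: [0.5453, 0.2196, 0.2509]
orientation: [[0.302, 0.953, 0.001], [0.953, -0.302, 0.001], [0.002, 0.0, -1.0]]
ft_force: [-0.5, 0.6, 0.6]
grip_width: 0.001
grip_force: 0.0
```

```bash
python3 - <<'E'
from h import *
s=arm.sense();print(s['time'],s['ee_pos'],s['joint_pos'],s['ft_force'],s['grip_width'])
w=arm.camera('wrist');i=arm.camera_info('wrist')
cv2.imwrite('pics/w1.png',w[:,:,::-1])
print(w2px('wrist',[*PIV,.087],i),w2px('wrist',[*AX,.07],i))
E
```

```text
2.1 [0.54529959 0.2196356  0.25092014] [1.03488602e+01 1.48693264e+01 9.30566605e+01 7.44344297e-02
 7.20210252e+01 2.79055326e+01] [-0.50606457  0.64523844  0.64303936] 0.0006233687668858636
[365.3 269.5] [326.2 258.8]
```

View pics/w1.png

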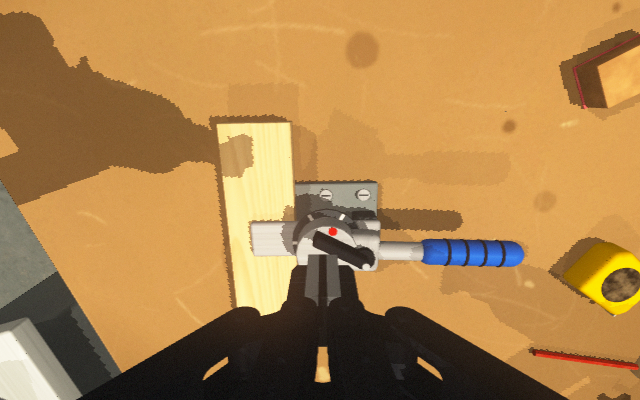

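The wrist view shows the lever's pivot near (368,265), its tip near (316,236), the red dot at (333,231), and the grip from (424,250) to (523,253). I'll cross-check this against the top-camera estimate.

```bash
python3 - <<'E'
from h import *
i=arm.camera_info('wrist')
for n,u,v,z in(('pivot',367,265,.087),('tabtip',316,236,.087),('red',333,231,.07),('gtip',523,253,.058),('gbase',424,250,.058)):print(n,px2w('wrist',u,v,z,i).round(4))
delta(pose([0,0],.151,TH0))
E
```

```text
pivot [0.5653 0.1664 0.087 ]
tabtip [0.5353 0.2014 0.087 ]
red [0.5471 0.1944 0.07  ]
gtip [0.6951 0.1207 0.058 ]
gbase [0.6149 0.1492 0.058 ]
T [-374.3 -453.5   99.2] R [ 0.0002 -0.0015  0.0002]
```

{"name": "apply_moves", "arguments": {
  "translation": [
    [8,0,0],
    [8,0,40],
    [8,0,80],
    [8,0,98],
    [8,0,98],
    [2,0,98],
    [-4,0,98],
    [-8,0,98],
    [-12,0,98],
    [-16,0,98],
    [-20,0,98],
    [-24,0,98],
    [-28,0,98],
    [-31,0,98],
    [-34,0,98],
    [-34,0,98],
    [-34,0,98]
  ],
  "rotation": [
    [0,0,0],
    [0,0,0],
    [0,0,0],
    [0,0,0],
    [0,0,0],
    [0,0,0],
    [0,0,0],
    [0,0,0],
    [0,0,0],
    [0,0,0],
    [0,0,0],
    [0,0,0],
    [0,0,0],
    [0,0,0],
    [0,0,0],
    [0,0,0],
    [0,0,0]
  ]
}}

```text
time: 3.85
ee_pos: [0.5352, 0.187, 0.1528]
orientation: [[0.302, 0.953, 0.001], [0.953, -0.302, 0.001], [0.001, 0.0, -1.0]]
ft_force: [-0.8, 0.2, -0.5]
grip_width: -0.002
grip_force: 0.0
```

```bash
python3 - <<'E'
from h import *
w=arm.camera('wrist');i=arm.camera_info('wrist');t=arm.camera('top')
a=cv2.resize(w[150:400,180:480],None,fx=1.8,fy=1.8);b=cv2.resize(t[190:260,225:290],None,fx=4,fy=4)
c=np.zeros((460,800,3),np.uint8);c[:450,:540]=a;c[:280,540:800]=b
cv2.imwrite('pics/c2.png',c[:,:,::-1])
E
```

```text
(no output)
```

View pics/c2.png

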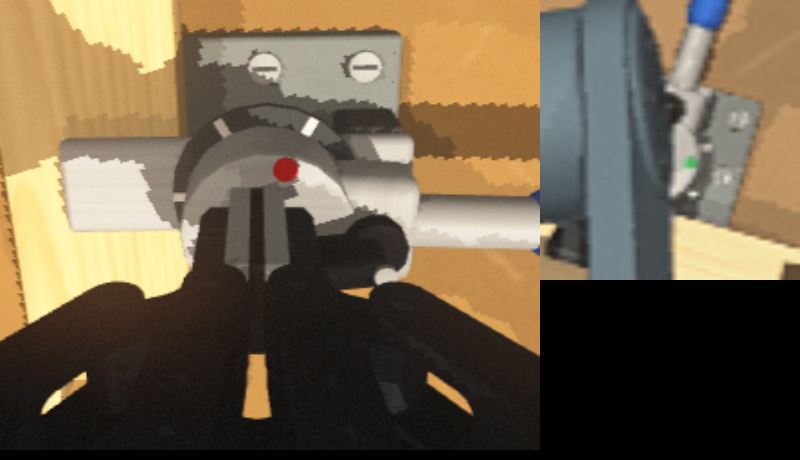

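The lever has moved to about the middle, at roughly (350,255) in the crop. I'll push further.

{"name": "apply_moves", "arguments": {
  "translation": [
    [-3,0,0],
    [-6,0,0],
    [-8,0,0],
    [-8,0,0],
    [-8,0,0]
  ],
  "rotation": [
    [0,0,0],
    [0,0,0],
    [0,0,0],
    [0,0,0],
    [0,0,0]
  ]
}}

```text
time: 4.45
ee_pos: [0.5326, 0.1795, 0.1529]
orientation: [[0.302, 0.953, 0.0], [0.953, -0.302, 0.001], [0.001, 0.0, -1.0]]
ft_force: [0.1, 0.3, 0.6]
grip_width: 0.0
grip_force: 0.2
```

```bash
python3 - <<'E'
from h import *
w=arm.camera('wrist')
cv2.imwrite('pics/c3.png',cv2.resize(w[150:350,230:480],None,fx=2.4,fy=2.4)[:,:,::-1])
E
```

```text
(no output)
```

View pics/c3.png

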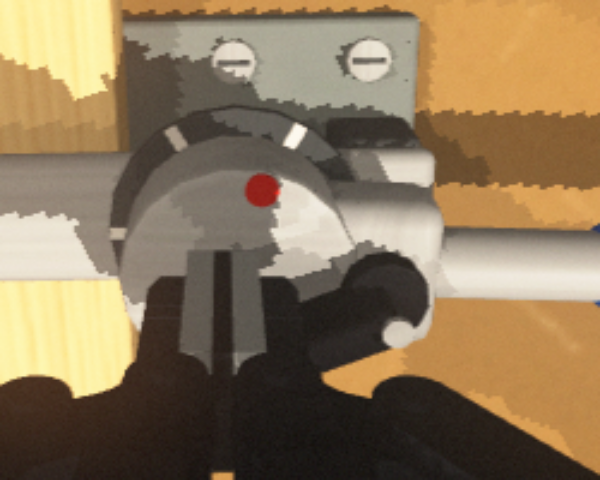

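The lever is now tilted towards green by about 20°. One more small push, then I'll retract and check.

{"name": "apply_moves", "arguments": {
  "translation": [
    [-2,0,0],
    [-4,0,0],
    [-4,0,0],
    [-4,0,0],
    [10,0,0],
    [25,0,-10],
    [45,0,-50],
    [55,0,-90],
    [55,0,-90],
    [55,0,-90]
  ],
  "rotation": [
    [0,0,0],
    [0,0,0],
    [0,0,0],
    [0,0,0],
    [0,0,0],
    [0,0,0],
    [0,0,0],
    [0,0,0],
    [0,0,0],
    [0,0,0]
  ]
}}

```text
time: 5.5
ee_pos: [0.55, 0.233, 0.2447]
orientation: [[0.301, 0.954, 0.004], [0.954, -0.301, 0.002], [0.003, 0.003, -1.0]]
ft_force: [-0.7, -0.0, -0.3]
grip_width: 0.005
grip_force: 0.0
```

```bash
python3 - <<'E'
from h import *
w=arm.camera('wrist');i=arm.camera_info('wrist');print(w2px('wrist',[.564,.1645,.087],i))
t=arm.camera('top');s=arm.camera('scene')
c=np.zeros((480,800,3),np.uint8)
c[:400,:400]=cv2.resize(w[200:400,240:440],None,fx=2,fy=2)
c[:400,400:800]=cv2.resize(s[210:310,230:330],None,fx=4,fy=4)
cv2.imwrite('pics/c4.png',c[:,:,::-1])
E
```

```text
[367.  288.1]
```

View pics/c4.png

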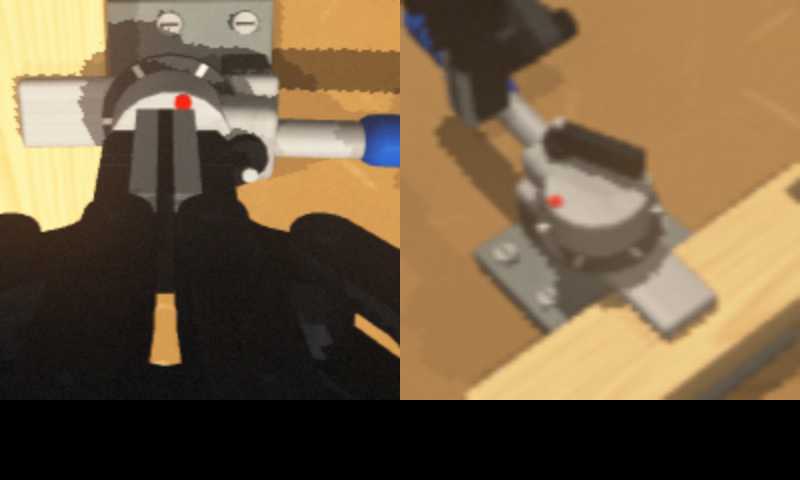

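```bash
python3 - <<'E'
from h import *
p=px2w('scene',268.7,243,.087);q=px2w('scene',290.7,249.2,.087);d=q-p
print(p,q,np.degrees(np.arctan2(d[1],d[0]))-162.4)
R=lambda a:np.array([[np.cos(a),-np.sin(a)],[np.sin(a),np.cos(a)]])
B=AX+R(TH0)@[.115,-.045];print(B)
delta(pose(B,.245,TH0));delta(pose(B,.120,TH0))
# arc, relative to B pose in tool frame: finger face 11 + grip radius 11
p0,Q0=pose(B,.12,TH0)
for a in np.arange(0,1.26,.05):
    p,Q=pose(AX+R(TH0+a)@[.115,-.022],.12,TH0+a)
    print(round(a,2),np.round(1e3*Q0.T@(p-p0),1),Ro.from_matrix(Q0.T@Q).as_rotvec().round(3))
E
```

```text
[0.55815292 0.1711477  0.087     ] [0.51400606 0.16186396 0.087     ] -330.5241947164097
[0.63051028 0.09483388]
T [-105.8  119.7   -3.8] R [-0.0023  0.0002  0.0002]
T [-105.7  120.   121.2] R [-0.0023  0.0002  0.0002]
0.0 [23.  0.  0.] [0. 0. 0.]
0.05 [28.8  1.   0. ] [ 0.    0.   -0.05]
0.1 [34.6  1.6  0. ] [ 0.   0.  -0.1]
0.15 [40.4  2.   0. ] [ 0.    0.   -0.15]
0.2 [46.3  2.1  0. ] [ 0.   0.  -0.2]
0.25 [52.1  1.9  0. ] [ 0.    0.   -0.25]
0.3 [58.   1.4  0. ] [ 0.   0.  -0.3]
0.35 [63.8  0.6  0. ] [ 0.    0.   -0.35]
0.4 [69.5 -0.5  0. ] [ 0.   0.  -0.4]
0.45 [75.2 -1.9  0. ] [ 0.    0.   -0.45]
0.5 [80.8 -3.5  0. ] [ 0.   0.  -0.5]
0.55 [86.4 -5.5  0. ] [ 0.    0.   -0.55]
0.6 [91.8 -7.7  0. ] [ 0.   0.  -0.6]
0.65 [ 97.1 -10.1   0. ] [ 0.    0.   -0.65]
0.7 [102.3 -12.9   0. ] [ 0.   0.  -0.7]
0.75 [107.3 -15.9   0. ] [ 0.    0.   -0.75]
0.8 [112.2 -19.1   0. ] [ 0.   0.  -0.8]
0.85 [116.9 -22.6   0. ] [ 0.    0.   -0.85]
0.9 [121.4 -26.3   0. ] [ 0.   0.  -0.9]
0.95 [125.7 -30.2   0. ] [ 0.    0.   -0.95]
1.0 [129.9 -34.4   0. ] [ 0.  0. -1.]
1.05 [133.8 -38.7   0. ] [ 0.    0.   -1.05]
1.1 [137.5 -43.2   0. ] [ 0.   0.  -1.1]
1.15 [141.  -47.9   0. ] [ 0.    0.   -1.15]
1.2 [144.2 -52.8   0. ] [ 0.   0.  -1.2]
1.25 [147.2 -57.9   0. ] [ 0.    0.   -1.25]
```

The lever is at about +0.45 rad, fully green. Now I'll move to the -y side of the handle.

{"name": "apply_moves", "arguments": {
  "translation": [
    [-35,40,-4],
    [-70,80,-4],
    [-106,120,-4],
    [-106,120,-4],
    [-106,120,-4],
    [-106,120,-4],
    [-106,120,35],
    [-106,120,75],
    [-106,120,110],
    [-106,120,121],
    [-106,120,121],
    [-106,120,121]
  ],
  "rotation": [
    [0,0,0],
    [0,0,0],
    [0,0,0],
    [0,0,0],
    [0,0,0],
    [0,0,0],
    [0,0,0],
    [0,0,0],
    [0,0,0],
    [0,0,0],
    [0,0,0],
    [0,0,0]
  ]
}}

```text
time: 6.85
ee_pos: [0.6324, 0.0957, 0.1234]
orientation: [[0.301, 0.954, 0.003], [0.954, -0.301, 0.001], [0.002, 0.002, -1.0]]
ft_force: [0.6, 0.1, 0.1]
grip_width: 0.003
grip_force: 0.0
```

{"name": "apply_moves", "arguments": {
  "translation": [
    [8,0,2],
    [16,0,3],
    [23,0,3],
    [29,1,3],
    [35,2,3],
    [40,2,3],
    [46,2,3],
    [52,2,3],
    [58,1,3],
    [64,1,3],
    [69,-1,3],
    [75,-2,3],
    [81,-4,3],
    [86,-5,3],
    [92,-8,3],
    [97,-10,3],
    [102,-13,3],
    [107,-16,3],
    [107,-16,3],
    [107,-16,3]
  ],
  "rotation": [
    [0,0,0],
    [0,0,0],
    [0,0,0],
    [0,0,-0.05],
    [0,0,-0.1],
    [0,0,-0.15],
    [0,0,-0.2],
    [0,0,-0.25],
    [0,0,-0.3],
    [0,0,-0.35],
    [0,0,-0.4],
    [0,0,-0.45],
    [0,0,-0.5],
    [0,0,-0.55],
    [0,0,-0.6],
    [0,0,-0.65],
    [0,0,-0.7],
    [0,0,-0.75],
    [0,0,-0.75],
    [0,0,-0.75]
  ]
}}

```text
time: 8.85
ee_pos: [0.6496, 0.2019, 0.1197]
orientation: [[-0.428, 0.904, 0.003], [0.904, 0.428, 0.001], [0.0, 0.003, -1.0]]
ft_force: [1.8, -1.1, 1.1]
grip_width: 0.0
grip_force: 1.2
```

```bash
python3 - <<'E'
from h import *
w=arm.camera('wrist');t=arm.camera('top');s=arm.camera('scene')
c=np.zeros((590,800,3),np.uint8)
c[:590//2*1,:472]=cv2.resize(w,(472,295))
c[295:590,:400]=cv2.resize(s[215:290,230:330],(400,295))
c[295:590,400:700]=cv2.resize(t[180:254,225:300],(300,295))
cv2.imwrite('pics/c5.png',c[:,:,::-1])
s=arm.sense();a=np.array(s['ee_pos'][:2])-AX;print(np.degrees(np.arctan2(a[1],a[0])),np.linalg.norm(a),s['ft_force'])
E
```

```text
14.251511262736718 0.11824106753213831 [ 1.38946978 -1.62627798  0.85234707]
```

View pics/c5.png

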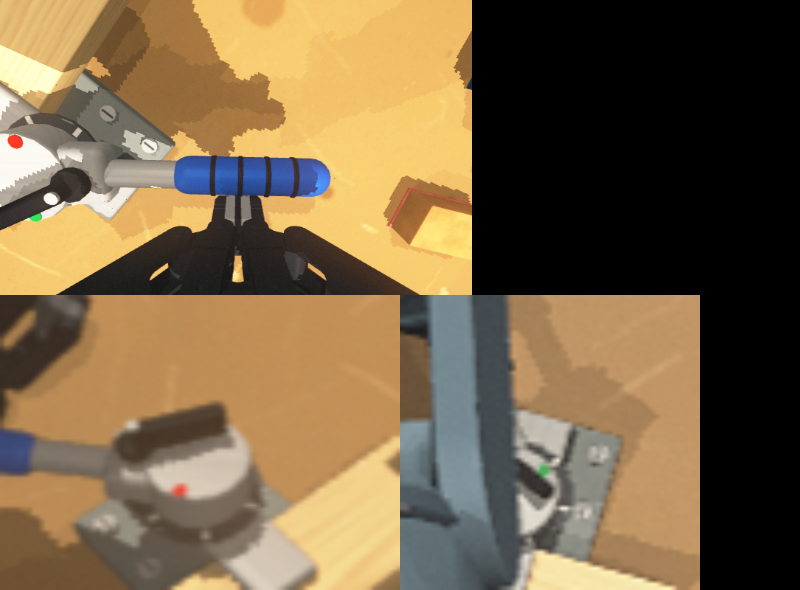

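Contact is good: the handle has swung about 0.75 rad and the lever is still at green. I'll continue to about 1.1.

{"name": "apply_moves", "arguments": {
  "translation": [
    [6,1,0],
    [12,2,0],
    [17,2,0],
    [23,2,0],
    [29,2,0],
    [35,1,0],
    [41,1,0],
    [41,1,0],
    [41,1,0],
    [41,1,0]
  ],
  "rotation": [
    [0,0,-0.05],
    [0,0,-0.1],
    [0,0,-0.15],
    [0,0,-0.2],
    [0,0,-0.25],
    [0,0,-0.3],
    [0,0,-0.35],
    [0,0,-0.35],
    [0,0,-0.35],
    [0,0,-0.35]
  ]
}}

```text
time: 10.0
ee_pos: [0.6321, 0.239, 0.119]
orientation: [[-0.712, 0.703, 0.0], [0.703, 0.712, 0.002], [0.001, 0.001, -1.0]]
ft_force: [1.9, -1.8, 1.5]
grip_width: 0.001
grip_force: 1.1
```

{"name": "apply_moves", "arguments": {
  "translation": [
    [-5,0,0],
    [-15,0,0],
    [-25,0,0],
    [-25,0,-40],
    [-25,0,-80],
    [-25,0,-100],
    [-25,0,-100],
    [-25,0,-100]
  ],
  "rotation": [
    [0,0,0],
    [0,0,0],
    [0,0,0],
    [0,0,0],
    [0,0,0],
    [0,0,0],
    [0,0,0],
    [0,0,0]
  ]
}}

```text
time: 10.8
ee_pos: [0.65, 0.2209, 0.2186]
orientation: [[-0.712, 0.702, 0.0], [0.702, 0.712, 0.001], [0.001, 0.001, -1.0]]
ft_force: [-0.1, -0.5, 0.2]
grip_width: 0.002
grip_force: 0.0
```

```bash
python3 - <<'E'
from h import *
w=arm.camera('wrist');s=arm.camera('scene')
c=np.zeros((590,800,3),np.uint8)
c[:295,:472]=cv2.resize(w,(472,295))
c[295:590,:400]=cv2.resize(s[215:290,230:330],(400,295),interpolation=2)
s0=cv2.imread('pics/scene0.png')[:,:,::-1]
c[295:590,400:]=cv2.resize(s0[215:290,230:330],(400,295),interpolation=2)
cv2.imwrite('pics/c6.png',c[:,:,::-1])
E
```

```text
(no output)
```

View pics/c6.png

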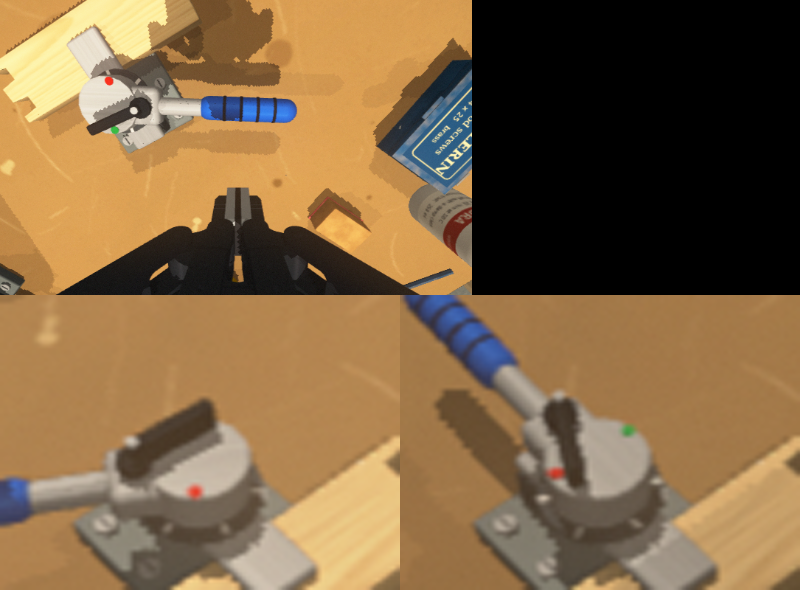

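```bash
python3 - <<'E'
from h import *
def an(L,x0):
    for u,v in L:
        p=px2w('scene',230+(u-x0)/4,215+(v-295)/3.933,.043);d=p[:2]-[.535,.1735];print(np.degrees(np.arctan2(d[1],d[0])).round(1),np.hypot(*d).round(4))
an([(543,502),(583,517),(633,505),(655,482)],400);print()
an([(165,527),(225,527),(255,490)],0)
i=arm.camera_info('wrist');k=640/472
p=px2w('wrist',170*k,106*k,.058,i);q=px2w('wrist',290*k,110*k,.058,i);print(np.degrees(np.arctan2(*(q-p)[1::-1]))+17.6)
E
```

```text
53.8 0.0274
105.8 0.0202
178.0 0.0218
-143.7 0.0283

93.4 0.029
152.0 0.0295
-153.8 0.0285
61.076840782178145
```

The flange ticks (60° apart) put the bolt at about 46°, with the handle swung 61°. The lever is at green and the arm is clear of everything, so I'm handing in.

```bash
python3 -c "
from bench import arm
print(arm.job_done())"
```

```text
the job is handed in; nothing more can be done
None
```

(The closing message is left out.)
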